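# Load a wound coil into the shorted-turns tester and slide the carriage home

### The job

Slide the tall wound coil up off its post on the rack, lower it all the way down over the upright core post of the tester's open carriage without dropping it, and let go. Then push the carriage in under the yoke by its handle until the spring catch snaps and holds it fully home. Leave the two short coils on their posts.

Things in the scene. Friction and masses are not known exactly. Their poses are not given: they have to be found in the camera images.
- coil: The tall wound coil: copper winding (39 mm dia.) between black flanges of 46 mm dia.; 40 mm tall, through-bore 16 mm along its z. Bottom flange 4 mm thick, top flange 7 mm thick (33 to 40 mm above the underside); hold it by the top flange or both. 110 to 220 g. Origin: centre of its underside, z up; any yaw will do. It stands on one of the rack's three posts.
- short_a: Short wound coil: diameters, bore and flanges as the tall one, but 22 mm tall, on another rack post, where it stays. Origin: centre of its underside.
- short_b: A second short coil, the same as short_a, on the remaining rack post, where it stays.
- rack: Coil rack, fixed: grey plate 85 (its x) by 280 (its y) by 12 mm thick, on which the coils stand, with three aluminium posts of 12 mm dia. in a row along its y at -95, 0 and +95 mm, 67 mm above the bench at their tapered tips. Origin: centre of its underside, on the bench. Its y is within 0.25 rad of world y; it stands left or right of the tester.
- tester: Fixed base 300 (its x) by 110 mm (y), top 30 mm up. Origin: centre of the underside, on the bench. Its +x, within 0.25 rad of world +y, is the way the carriage is pushed. Dark steel yoke at that end: column x = 117 to 147 mm, arm 22 mm wide at x = 47 to 118 mm over the core post's home place; arm underside 103 mm (pole face 100), top 125, column cap 129 mm above the bench.
- carriage (a joint): Carriage position along the tester's +x, m: 0 fully out, 0.110 end stop, fully home. Starts at 0 to 0.03. Drag about 1 N plus 12 N per m/s. At 0.098 its nose meets two spring rollers; about 10 N pushes it on. Short of 0.104 they push it back out to about 0.098; past 0.106 they snap it on to the stop and hold it there with about 6 N; between, it may rest on the crest.
- core_foot (a point): Foot of the carriage's upright core post, on the top face of the carriage plate, 52 mm above the bench: where the centre of the seated coil's underside belongs. Axes as the tester's. The plate is aluminium, 78 mm wide, from 95 mm behind to 35 mm ahead of the post. The post is at tester x = carriage - 50 mm, y = 0.
- core_tip (a point): Tip of the core post: dark ferrite, 12 mm diameter, 47 mm tall (99 mm above the bench), the last 5 mm tapering to 5 mm diameter.
- handle_top (a point): Centre of the top edge of the carriage's push handle: an upright black plate 12 mm thick along the slide, 54 mm wide across it, 45 mm tall on the carriage plate; top 97 mm above the bench, 85 mm behind the core post (to the tester's -x). Push on its -x face, or pinch its 12 mm thickness.
Not all that is in view belongs to the job. Leave any blue or turquoise look-alike of the coil alone.

How it is judged:
By the outcome, as a careful person would: the job done as asked, in the order asked, and still so for the second after the job is handed in, with the robot touching nothing.
It also fails if it takes over 54 s, if anything falls off the work surface, if the arm or the gripper's body presses on something with over 40 N, if the wrist force passes 120 N, or if a joint passes its speed limit or range.

### The arm

A 6-joint arm with a two-finger parallel gripper is mounted at the origin on the work surface. World frame = base frame: x ahead of the robot, y to its left, z up, the work surface at z = 0. Lengths are in m, angles in degrees, forces in N, time in s.
With the tool pointing down it reaches from about 0.25 to 0.725 m from the base axis. Payload 9.7 kg.
Tool frame: the origin (TCP) lies at the very end of the fingers, on their centre line; the grasp point (between the pads) lies 19 mm behind it (bot.hold_point_z is the distance from the TCP to the grasp point, in m); z points along the fingers, y is the line along which they close (so a half turn about z gives the same grasp; the last joint's range is limited). The gripper opens to 85 mm and grips with 20 to 120 N. Pads are 22 mm wide; open, the fingers measure 114 mm over their backs; the gripper's body (76 mm by 85 mm) begins 54 mm behind the grasp point. The pads swing forward as they close: fully open they stand 13 mm farther back than shut.
Start: joints at [68.64, 4.979, 10.078, 95.1, 0, 90], TCP at [0.2, 0.512, 0.231] pointing down, gripper open.
Joint ranges: [-179.16, 179.16], [-48.56, 103.87], [-65.8, 70.77], [-126.05, 130.52], [-82.76, 87.17], [-180, 180]. Speed limits (degrees/s): [127.2, 127.2, 147.25, 180, 180, 180].

### API

Orientations are given as [roll, pitch, yaw] about the fixed x, y, z axes, in that order (R = Rz(yaw) Ry(pitch) Rx(roll)).
In Python, from workcell import bot gives the robot as it stands.
- The arm moves only by the tool play_rows, never from a script. Its argument "targets" is a list of rows, each an object with "grip": the closure in counts, from 0 (fully open) to 255 (shut); "linear": the shift along the world's x, y, z in cm, a list of three; "delta_rot": the turn, a rotation vector about the world's x, y, z in rad, a list of three. A call has 1 to 10 rows; each row is the pose to reach, as a shift and turn from the pose commanded when the call began; what a row does not reach only later rows make up. A row lasts 1/10 s, in which the tool goes at most 50 mm and 8.59 degrees, less where a joint would pass 70% of its speed; a pose out of reach is approached as far as the arm can. A call with a gripper value outside its range is refused whole. The fingers move at their own pace and stop on an object; "force" is the grip in N (left out, the last holds). Time passes only in rows, so rows that repeat a pose let the fingers close. It gives the time, the measured TCP pose, the force, the opening and the grip force at its end, in the units of the state.
- bot.get_obs(): the state, without advancing time (a new reading comes with each control period).
- bot.camera(name): name is "scene" or "side" or "wrist"; returns a dict with "color" (400x640x3 uint8, red, green, blue), "range_z" (400x640 float32, m along the optical axis (not along the pixel's ray), 0 where there is no reading), "fov_y" (degrees; the focal length in pixels is half the picture's height over the tangent of half this angle, whatever the lens; pixels are square), "cx", "cy" (the principal point, pixels), "world_to_cam" (4x4, takes a point from world to camera coordinates). Camera axes: x right, y up, looking along -z (the intrinsics and any distortion apply to the point x, -y, -z); pixel columns grow to the right and rows downward; lengths in m; the calibration is good to about 2 mm. The wrist camera is an equidistant fisheye: a pixel r from the principal point sees the ray r / f radians off the axis. A picture is of the moment at which its call begins.
- bot.job_done(): hands the job in; it is judged then, once.
Trained networks look in a picture, given as the dict that the camera call returned (one of the last four; its "shot" number tells which), for a name from the list of things; names that differ only in an ending like _2 or _b are one class to them, and where a whole thing is asked for, a point or a joint stands for the part that bears it (a point fixed in the world has none). Each returns a list of dicts, best first, with "conf" (0 to 1); they miss things now and then, are a little off and sometimes report something else, mostly with a low value. They report only what shows in the picture. A call takes as long as a camera call. They do not tell look-alikes from the thing itself.
- bot.search_frame(picture, target): "box" ([left, top, right, bottom] in pixels, round what is visible of it).
- bot.trace(picture, target): "pixels" (400x640 bool, what is visible of it) and "box" ([left, top, right, bottom] in pixels, round what is visible of it).
- bot.pinpoint(picture, target): "pixel" ([column, row] in pixels: a listed point, or the origin of a listed thing).
The state is a dict: "time": time; "q": joint angles; "qd": joint speeds; "joint_efforts": joint torques, N m; "ee_pos": TCP position; "tcp_rot": TCP orientation; "wrist_force": force on the tool from outside, world axes, zero at the start; "torque": the same for the moment, N m; "opening": finger opening in m; "grasp_force": force on a finger pad.
Only numpy, scipy, OpenCV 4.12 (cv2) and the standard library are available. Lean on these libraries where they do the work, as an engineer would, in place of code of your own. Each camera call takes 0.05 s, during which the arm holds its last target. There are 200 camera calls.

## Working session

There is one attempt and no reset: what is moved stays moved. The work goes in short steps, Python scripts to look and compute and a tool call to move; the robot and the scene stay as the last step left them, time stands still between calls to the robot, and variables do not carry over. Pictures are saved under pics/ and viewed, at most 10 in all, crops included, and the job is handed in when it is done.

Besides the shell and the picture viewer there is one more tool, called after "Emit:" by a JSON object that holds its "name" and its "arguments". play_rows: Moves the arm, as the interface text tells. Its arguments: {"type":"object","properties":{"targets":{"type":"array","items":{"type":"object","properties":{"grip":{"type":"number"},"linear":{"type":"array","items":{"type":"number"}},"delta_rot":{"type":"array","items":{"type":"number"}}}}},"force":{"type":"number"}},"required":["targets"]}

```bash
mkdir -p pics; ls
cat > h.py <<'E'
import numpy as np, cv2
from workcell import bot
def f(p): return 200/np.tan(np.radians(p["fov_y"])/2)
def world(p,u,v,z=None,d=None):
    """pixel -> world, using depth d (scene/side, range_z) or plane height z"""
    F=f(p); M=np.linalg.inv(p["world_to_cam"])
    x,y=(u-p["cx"])/F,(v-p["cy"])/F
    if p.get("fish"):
        r=np.hypot(x,y); s=np.sin(r)/r if r>1e-9 else 1; ray=np.array([x*s,-y*s,-np.cos(r)])
    else: ray=np.array([x,-y,-1.])
    R=M[:3,:3]@ray; o=M[:3,3]
    if z is not None: return o+R*(z-o[2])/R[2]
    return o+R*d/-ray[2]
def shot(n):
    p=bot.camera(n); p["fish"]=(n=="wrist"); return p
def save(p,n): cv2.imwrite("pics/"+n,p["color"][:,:,::-1])
def cloud(p):
    u,v=np.meshgrid(np.arange(640),np.arange(400)); F=f(p); x,y=(u-p["cx"])/F,(v-p["cy"])/F
    if p["fish"]:
        r=np.hypot(x,y)+1e-12; s=np.sin(r)/r; ray=np.stack([x*s,-y*s,-np.cos(r)],-1)
    else: ray=np.stack([x,-y,-np.ones_like(x)],-1)
    M=np.linalg.inv(p["world_to_cam"]); d=p["range_z"]
    P=ray*(d/-ray[...,2])[...,None]
    return P@M[:3,:3].T+M[:3,3]
E
python3 - <<'E'
from h import *
im=[]
for n in ["scene","side","wrist"]:
    p=shot(n); save(p,n+"0.png"); print(n,p["fov_y"],p["cx"],p["cy"],np.linalg.inv(p["world_to_cam"])[:3,3].round(3),[k for k in p])
    for t in ["coil","short_a","rack","tester","core_foot","core_tip","handle_top"]:
        for r in bot.pinpoint(p,t): print(t,np.round(r["pixel"],1),round(r["conf"],2))
    im.append(p["color"])
a=np.vstack(im[:2])[:,:,::-1]; cv2.imwrite("pics/both.png",cv2.resize(a,(480,600)))
print(bot.get_obs())
E
```

```text
pics
scene 56.21100853383727 320.61669116950054 198.56013059946392 [1.208 0.098 0.521] ['color', 'range_z', 'fov_y', 'cx', 'cy', 'world_to_cam', 'shot', 'fish']
coil [429.4 240.3] 0.86
coil [409.9 274.3] 0.85
coil [423.  215.1] 0.64
short_a [472.3 242.5] 0.86
short_a [383.  231.5] 0.57
rack [427.1 241.9] 0.6
tester [235.4 224.1] 0.83
tester [223.3 205.3] 0.66
tester [473.7 246.3] 0.32
core_foot [219.3 206.8] 0.72
core_tip [217.5 183.2] 0.87
handle_top [188.  176.7] 0.56
side 45.301374974216216 317.8482425689366 196.2266723942354 [ 0.477 -0.982  0.717] ['color', 'range_z', 'fov_y', 'cx', 'cy', 'world_to_cam', 'shot', 'fish']
coil [278.8 175. ] 0.66
coil [322.2 172.7] 0.65
coil [354.4 183.2] 0.53
short_a [318.  186.6] 0.65
short_a [319.4 155.5] 0.54
short_a [317.9 289. ] 0.34
rack [318.6 175.1] 0.76
tester [328.1 281.3] 0.73
core_foot [325.6 269.6] 0.83
core_tip [323.6 258.3] 0.78
core_tip [329.4 282.6] 0.32
core_tip [317.9 172.7] 0.26
handle_top [318.3 287. ] 0.82
wrist 65.70646984690485 321.61060994674983 201.7311591399574 [0.133 0.539 0.374] ['color', 'range_z', 'fov_y', 'cx', 'cy', 'world_to_cam', 'shot', 'fish']
{'time': 1.2, 'q': array([6.86391685e+01, 4.97749572e+00, 1.00793709e+01, 9.51002980e+01,
       5.04812420e-04, 8.99980594e+01]), 'qd': array([ 0.05929385, -0.08460413,  0.0208007 ,  0.01995148,  0.01721634,
        0.06793314]), 'joint_efforts': array([ 1.57953156e-03, -5.20111513e+01,  4.64852178e+01,  1.91164450e-03,
        1.14984869e-04, -1.79963240e-05]), 'ee_pos': array([0.20032828, 0.51221487, 0.23130799]), 'tcp_rot': array([ 1.79998423e+02, -5.04759002e-04,  1.58641109e+02]), 'wrist_force': array([-0.88153439,  0.48410234,  0.06660676]), 'torque': array([ 0.01460168, -0.04137037,  0.02750327]), 'grasp_force': 0.0, 'opening': 0.08569405197208319}
```

View pics/scene0.png

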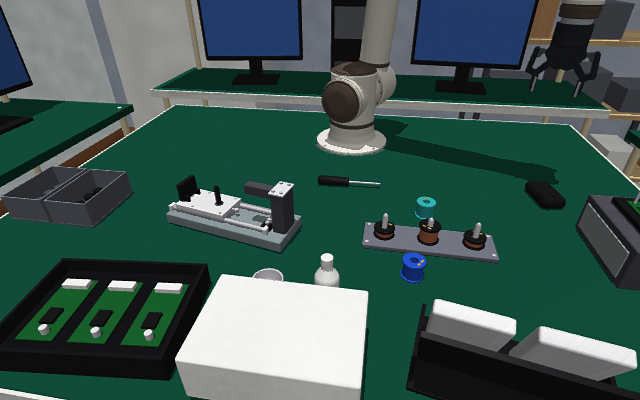

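View pics/side0.png

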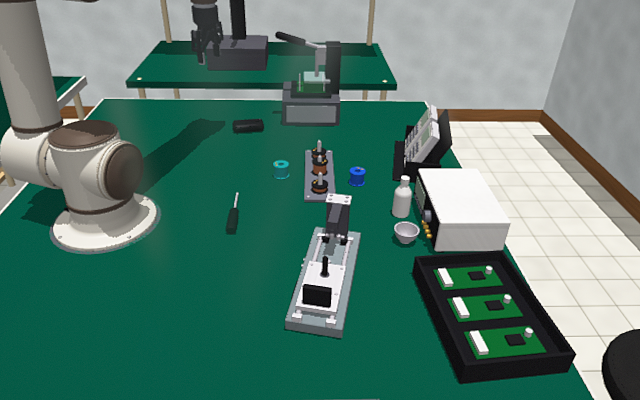

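Scene: the tall copper coil stands on the middle rack post (429,232). Short coils are at (384,230) and (475,240), and the look-alikes are turquoise (426,208) and blue (413,267). The tester is at (235,215) with its handle at (187,187), post (218,195) and yoke (283,205). The side view agrees: tall coil (319,168), post (324,262), handle (317,295).

Run:
```python
from h import *
P={n:shot(n) for n in ["scene","side"]}
pts={}
H={"core_foot":.052,"core_tip":.099,"handle_top":.097,"rack":0,"coil":.012,"short_a":.012,"tester":0}
for n,p in P.items():
    for t,z in H.items():
        for r in bot.pinpoint(p,t):
            if r["conf"]>.5: print(n,t,np.round(r["pixel"],1),round(r["conf"],2),world(p,*r["pixel"],z=z).round(4))
    C=cloud(p)
    for t,lo,hi in [("rack",.010,.014),("tester",.028,.032)]:
        for r in bot.trace(p,t)[:1]:
            Q=C[r["pixels"]]; Q=Q[(Q[:,2]>lo)&(Q[:,2]<hi)]
            (c,s,a)=cv2.minAreaRect((Q[:,:2]*1000).astype(np.float32)); print(n,t,"rect",c,s,a,len(Q))
p=P["scene"]; c=cv2.resize(p["color"][170:290,340:520,::-1],(720,480),interpolation=cv2.INTER_CUBIC); cv2.imwrite("pics/crop.png",c)
```

```text
scene core_foot [219.4 206.1] 0.77 [ 0.5402 -0.2485  0.052 ]
scene core_foot [381.7 234.5] 0.69 [0.5889 0.12   0.052 ]
scene core_tip [218.6 185.2] 0.62 [ 0.526  -0.2488  0.099 ]
scene handle_top [185.9 179.5] 0.73 [ 0.5095 -0.336   0.097 ]
scene rack [426.7 243.9] 0.88 [0.5387 0.2203 0.    ]
scene coil [427.7 239.2] 0.69 [0.5373 0.2208 0.012 ]
scene coil [408.  277.8] 0.6 [0.664  0.1748 0.012 ]
scene coil [422.6 215.4] 0.55 [0.4463 0.2158 0.012 ]
scene short_a [381.6 232.7] 0.82 [0.5296 0.1214 0.012 ]
scene short_a [471.3 242.4] 0.7 [0.5339 0.3121 0.012 ]
scene tester [237.  224.3] 0.67 [ 0.534  -0.2154  0.    ]
scene rack rect (536.69580078125, 219.4696807861328) (278.1505432128906, 87.7149887084961) 88.6138687133789 2066
scene tester rect (536.4747314453125, -220.36512756347656) (297.7153625488281, 111.1416244506836) 77.10982513427734 1402
side core_foot [325.3 272.5] 0.82 [ 0.532  -0.2529  0.052 ]
side core_tip [324.6 252.1] 0.97 [ 0.5295 -0.2448  0.099 ]
side core_tip [329.9 280.7] 0.51 [ 0.5356 -0.3269  0.099 ]
side handle_top [319.4 290.3] 0.74 [ 0.5153 -0.3495  0.097 ]
side rack [320.4 179.2] 0.73 [0.5407 0.1986 0.    ]
side coil [356.5 183.3] 0.61 [0.6402 0.1569 0.012 ]
side coil [277.7 172.7] 0.53 [0.4177 0.2147 0.012 ]
side short_a [314.6 185.7] 0.75 [0.5222 0.1441 0.012 ]
side short_a [317.3 157.3] 0.52 [0.5352 0.3079 0.012 ]
side tester [328.3 283.6] 0.87 [ 0.5411 -0.2307 -0.    ]
side rack rect (535.7572021484375, 213.70260620117188) (277.2434997558594, 83.83800506591797) 88.73420715332031 627
```

View pics/crop.png

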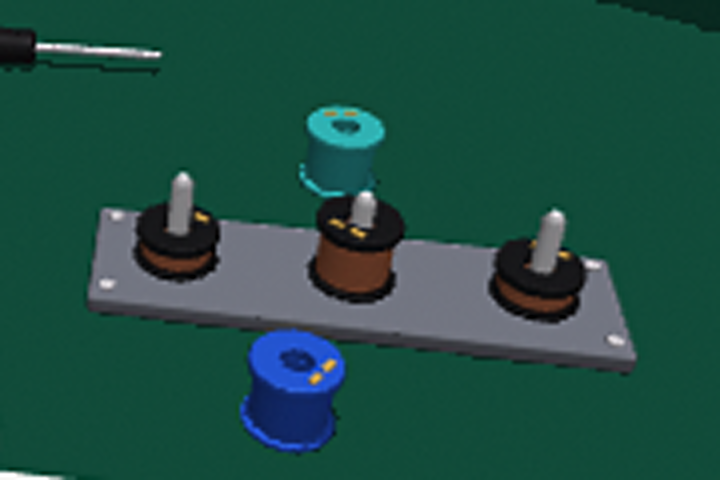

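The crop confirms it: tall copper coil in the middle (crop 360,245), with short coils left and right on the rack. Going above the coil now.

Emit:
{"name": "play_rows", "arguments": {"targets": [{"grip":0,"linear":[17,-15,-2],"delta_rot":[0,0,-0.61]},{"grip":0,"linear":[17,-15,-2],"delta_rot":[0,0,-0.61]},{"grip":0,"linear":[17,-15,-2],"delta_rot":[0,0,-0.61]},{"grip":0,"linear":[17,-15,-2],"delta_rot":[0,0,-0.61]},{"grip":0,"linear":[33.6,-29.3,-9],"delta_rot":[0,0,-1.222]},{"grip":0,"linear":[33.6,-29.3,-9],"delta_rot":[0,0,-1.222]},{"grip":0,"linear":[33.6,-29.3,-9],"delta_rot":[0,0,-1.222]},{"grip":0,"linear":[33.6,-29.3,-9],"delta_rot":[0,0,-1.222]},{"grip":0,"linear":[33.6,-29.3,-9],"delta_rot":[0,0,-1.222]},{"grip":0,"linear":[33.6,-29.3,-9],"delta_rot":[0,0,-1.222]}], "force": 40}}

```text
time: 3.2
ee_pos: [0.5385, 0.2156, 0.1388]
tcp_rot: [-179.9, 0.1, 88.3]
wrist_force: [-0.9, -0.3, -0.3]
opening: 0.0854
grasp_force: 0.0
```

```bash
cat > coil.py <<'E'
from h import *
import sys
p=shot("wrist"); save(p,sys.argv[1]); o=bot.get_obs(); print(o["time"],o["ee_pos"].round(4),o["tcp_rot"].round(2))
C=cloud(p); c0=np.array([.5365,.2195])
for lo,hi in [(.049,.055),(.056,.07),(.010,.014)]:
    m=(C[...,2]>lo)&(C[...,2]<hi)&(np.hypot(*(C[...,:2]-c0).transpose(2,0,1))<(.035 if lo>.02 else .17))
    Q=C[m]; print(lo,len(Q))
    if len(Q)>10:
        c,r=cv2.minEnclosingCircle((Q[:,:2]*1000).astype(np.float32)); print(c,r,cv2.minAreaRect((Q[:,:2]*1000).astype(np.float32)),np.median(Q[:,2]))
for r in bot.pinpoint(p,"coil")+bot.pinpoint(p,"short_a"): print(np.round(r["pixel"]),r["conf"],world(p,*r["pixel"],z=.012).round(4))
E
python3 coil.py wr1.png
```

```text
3.25 [0.5378 0.2165 0.1394] [-1.7988e+02  8.0000e-02  8.8410e+01]
0.049 2229
(539.248291015625, 217.724609375) 23.262657165527344 ((539.0724487304688, 217.80931091308594), (45.168880462646484, 45.07680892944336), 17.724796295166016) 0.051729494269557946
0.056 225
(537.803466796875, 218.28396606445312) 6.2355546951293945 ((537.890380859375, 218.23536682128906), (11.79333209991455, 11.28464126586914), 88.9321060180664) 0.06375124163699891
0.01 18174
(538.7091064453125, 218.04519653320312) 144.46829223632812 ((533.123291015625, 215.43865966796875), (205.764404296875, 284.4827575683594), 25.015274047851562) 0.011746388594639473
[425. 219.] 0.77 [0.6375 0.187  0.012 ]
[319. 193.] 0.56 [0.5373 0.216  0.012 ]
[320. 283.] 0.94 [0.5347 0.1215 0.012 ]
[318.  86.] 0.74 [0.539  0.3106 0.012 ]
```

View pics/wr1.png

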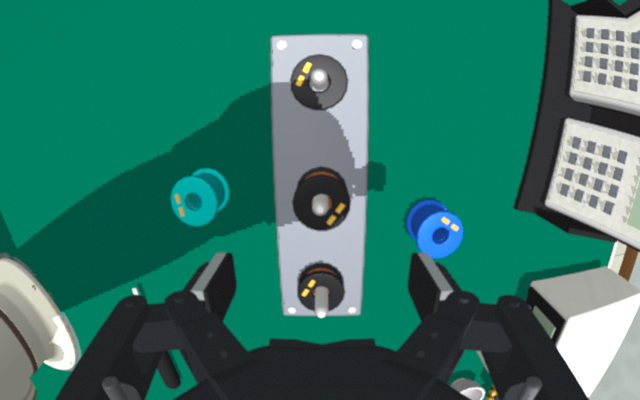

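The tall coil is centred at (320,200) between the open fingers, clear of the blue coil (437,232). The circle fit gives a 46 mm diameter with the top at 0.052 m, which matches.

Emit:
{"name": "play_rows", "arguments": {"targets": [{"grip":0,"linear":[0.25,-0.1,-3]},{"grip":0,"linear":[0.25,-0.1,-6]},{"grip":0,"linear":[0.25,-0.1,-9]},{"grip":0,"linear":[0.25,-0.1,-11.2]},{"grip":0,"linear":[0.25,-0.1,-11.2]},{"grip":0,"linear":[0.25,-0.1,-11.2]},{"grip":0,"linear":[0.25,-0.1,-11.2]}]}}

```text
validation failed for argument at $.ta...
```

Emit:
{"name": "play_rows", "arguments": {"targets": [{"grip":0,"linear":[0.25,-0.1,-3],"delta_rot":[0,0,0]},{"grip":0,"linear":[0.25,-0.1,-6],"delta_rot":[0,0,0]},{"grip":0,"linear":[0.25,-0.1,-9],"delta_rot":[0,0,0]},{"grip":0,"linear":[0.25,-0.1,-11.2],"delta_rot":[0,0,0]},{"grip":0,"linear":[0.25,-0.1,-11.2],"delta_rot":[0,0,0]},{"grip":0,"linear":[0.25,-0.1,-11.2],"delta_rot":[0,0,0]}]}}

```text
time: 3.95
ee_pos: [0.5384, 0.2194, 0.0305]
tcp_rot: [180.0, -0.0, 88.7]
wrist_force: [1.3, 0.4, 0.4]
opening: 0.0854
grasp_force: 0.0
```

Emit:
{"name": "play_rows", "arguments": {"targets": [{"grip":60,"linear":[0,-0.1,0],"delta_rot":[0,0,0]},{"grip":90,"linear":[0,-0.1,0],"delta_rot":[0,0,0]},{"grip":150,"linear":[0,-0.1,0],"delta_rot":[0,0,0]},{"grip":150,"linear":[0,-0.1,0],"delta_rot":[0,0,0]},{"grip":200,"linear":[0,-0.1,0],"delta_rot":[0,0,0]},{"grip":200,"linear":[0,-0.1,0],"delta_rot":[0,0,0]},{"grip":200,"linear":[0,-0.1,0],"delta_rot":[0,0,0]}], "force": 40}}

```text
time: 4.65
ee_pos: [0.5391, 0.2175, 0.0307]
tcp_rot: [179.9, -0.1, 88.6]
wrist_force: [-3.3, 0.6, 6.3]
opening: 0.0438
grasp_force: 41.7
```

Emit:
{"name": "play_rows", "arguments": {"targets": [{"grip":200,"linear":[0,0,0.5],"delta_rot":[0,0,0]},{"grip":200,"linear":[0,0,1.5],"delta_rot":[0,0,0]},{"grip":200,"linear":[0,0,3],"delta_rot":[0,0,0]},{"grip":200,"linear":[0,0,4.5],"delta_rot":[0,0,0]},{"grip":200,"linear":[0,0,6.5],"delta_rot":[0,0,0]},{"grip":200,"linear":[0,0,9.5],"delta_rot":[0,0,0]},{"grip":200,"linear":[0,0,12.5],"delta_rot":[0,0,0]},{"grip":200,"linear":[0,0,15],"delta_rot":[0,0,0]},{"grip":200,"linear":[0,0,15],"delta_rot":[0,0,0]}], "force": 40}}

```text
time: 5.55
ee_pos: [0.5403, 0.2178, 0.1847]
tcp_rot: [179.6, -0.2, 88.6]
wrist_force: [0.1, -0.2, -1.0]
opening: 0.0436
grasp_force: 41.1
```

Run:
```python
from h import *
o=bot.get_obs(); print(o["time"],o["ee_pos"].round(4),o["wrist_force"].round(1),o["opening"],o["grasp_force"])
P={n:shot(n) for n in ["scene","side","wrist"]}
save(P["wrist"],"wr2.png")
# refine carriage axis & post from scene/side clouds
D=np.array([np.cos(np.radians(77.1)),np.sin(np.radians(77.1))])
for n in ["scene","side"]:
    C=cloud(P[n])
    near=np.hypot(C[...,0]-.53,C[...,1]+.25)<.2
    for nm,lo,hi,R in [("tip",.075,.101,.03),("handle",.07,.1,.05),("base",.028,.032,.2),("plate",.050,.054,.15),("yoke",.122,.132,.3)]:
        ctr={"tip":(.533,-.249),"handle":(.512,-.342)}.get(nm,(.53,-.22))
        m=(C[...,2]>lo)&(C[...,2]<hi)&(np.hypot(C[...,0]-ctr[0],C[...,1]-ctr[1])<R)
        if n=="x": pass
        Q=C[m]
        if len(Q)>8: print(n,nm,len(Q),Q.mean(0).round(4),cv2.minAreaRect((Q[:,:2]*1000).astype(np.float32)))
p=P["scene"]; a=cv2.resize(p["color"][100:260,320:500],(400,356)); w=cv2.resize(P["wrist"]["color"],(400,250)); cv2.imwrite("pics/chk.png",np.vstack([a,w])[:,:,::-1])
```

```text
5.55 [0.5403 0.2178 0.1847] [ 0.1 -0.2 -1. ] 0.04355387544274959 41.14265178563073
scene tip 54 [ 0.5309 -0.2542  0.0875] ((530.1530151367188, -254.1231689453125), (10.133611679077148, 10.58491325378418), 42.907222747802734)
scene handle 245 [ 0.5142 -0.3359  0.0858] ((510.9555358886719, -335.94732666015625), (15.040335655212402, 55.56783676147461), 71.48238372802734)
scene base 1407 [ 0.5631 -0.196   0.0296] ((551.3825073242188, -205.75521850585938), (262.12677001953125, 242.5833740234375), 46.39977264404297)
scene plate 874 [ 0.5296 -0.2707  0.0516] ((538.712890625, -213.47657775878906), (276.7781677246094, 80.50701141357422), 77.02655029296875)
scene yoke 427 [ 0.5633 -0.1136  0.1267] ((557.81640625, -126.272216796875), (102.94912719726562, 54.923194885253906), 77.08824157714844)
side tip 63 [ 0.5287 -0.2615  0.0882] ((529.4063110351562, -260.1898498535156), (10.406723976135254, 9.96356201171875), 40.700077056884766)
side handle 422 [ 0.51  -0.345  0.087] ((510.2287902832031, -342.4586181640625), (13.169246673583984, 53.763118743896484), 76.62348937988281)
side base 2050 [ 0.539  -0.2373  0.0298] ((601.9651489257812, -241.36126708984375), (299.8541564941406, 245.3242645263672), 77.06006622314453)
side plate 1096 [ 0.5271 -0.2787  0.0519] ((536.3120727539062, -225.80184936523438), (261.0244445800781, 78.3127212524414), 77.2499008178711)
side yoke 431 [ 0.5601 -0.1213  0.1267] ((557.0390014648438, -129.22463989257812), (105.47203826904297, 53.513614654541016), 75.5311508178711)
```

View pics/chk.png

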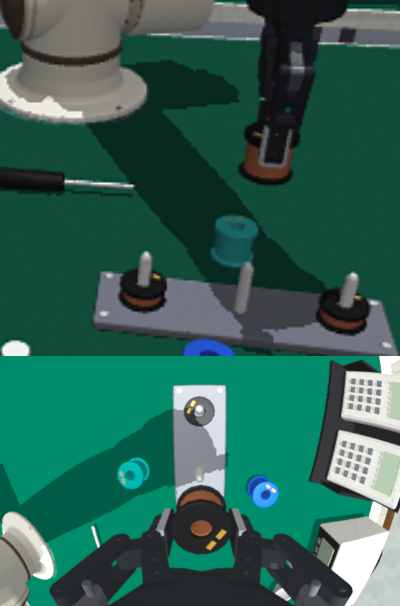

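Coil held upright (top panel 268,155); the middle rack post is empty and both short coils are still on theirs. Carrying it high over the yoke, stopping just behind the core post so the wrist camera can see it.

Emit:
{"name": "play_rows", "arguments": {"targets": [{"grip":200,"linear":[-0.1,-3,0.3],"delta_rot":[0,0,0]},{"grip":200,"linear":[-0.3,-7.5,0.3],"delta_rot":[0,0,-0.03]},{"grip":200,"linear":[-0.5,-12.5,0.3],"delta_rot":[0,0,-0.06]},{"grip":200,"linear":[-0.8,-17.5,0.3],"delta_rot":[0,0,-0.09]},{"grip":200,"linear":[-1,-22.5,0.3],"delta_rot":[0,0,-0.12]},{"grip":200,"linear":[-1.3,-27.5,0.3],"delta_rot":[0,0,-0.15]},{"grip":200,"linear":[-1.5,-32.5,0.3],"delta_rot":[0,0,-0.18]},{"grip":200,"linear":[-1.8,-37.5,0.3],"delta_rot":[0,0,-0.201]},{"grip":200,"linear":[-2,-42,0.3],"delta_rot":[0,0,-0.201]},{"grip":200,"linear":[-2.2,-46,0.3],"delta_rot":[0,0,-0.201]}]}}

```text
time: 6.7
ee_pos: [0.5157, -0.2449, 0.1809]
tcp_rot: [-179.9, -0.0, 77.1]
wrist_force: [0.5, 0.2, -2.2]
opening: 0.0438
grasp_force: 41.1
```

Emit:
{"name": "play_rows", "arguments": {"targets": [{"grip":200,"linear":[-0.2,-4,0],"delta_rot":[0,0,0]},{"grip":200,"linear":[-0.3,-7,0],"delta_rot":[0,0,0]},{"grip":200,"linear":[-0.3,-8.1,0],"delta_rot":[0,0,0]},{"grip":200,"linear":[-0.3,-8.1,0],"delta_rot":[0,0,0]},{"grip":200,"linear":[-0.3,-8.1,0],"delta_rot":[0,0,0]},{"grip":200,"linear":[-0.3,-8.1,0],"delta_rot":[0,0,0]}]}}

```text
time: 7.3
ee_pos: [0.514, -0.3225, 0.1822]
tcp_rot: [-180.0, -0.0, 77.2]
wrist_force: [0.1, -0.7, -0.8]
opening: 0.0441
grasp_force: 41.1
```

Run:
```python
from h import *
o=bot.get_obs(); print(o["time"],o["ee_pos"].round(4),o["tcp_rot"].round(2),o["wrist_force"].round(1),o["opening"])
p=shot("wrist"); o=bot.get_obs(); print(o["ee_pos"].round(4)); save(p,"wr3.png"); C=cloud(p); T=o["ee_pos"]
m=(C[...,2]>.090)&(C[...,2]<.101)&(np.hypot(C[...,0]-.529,C[...,1]+.257)<.03); Q=C[m]
print("tip",len(Q),Q.mean(0).round(4),cv2.minEnclosingCircle((Q[:,:2]*1000).astype(np.float32)))
m=(C[...,2]>.06)&(C[...,2]<.101)&(np.hypot(C[...,0]-.529,C[...,1]+.257)<.03); Q=C[m]
print("post",len(Q),cv2.minEnclosingCircle((Q[:,:2]*1000).astype(np.float32)))
for t,z in [("core_tip",.099),("core_foot",.052)]:
    for r in bot.pinpoint(p,t): print(t,np.round(r["pixel"],1),round(r["conf"],2),world(p,*r["pixel"],z=z).round(4))
# held coil top
d=np.hypot(C[...,0]-T[0],C[...,1]-T[1]); 
for lo in np.arange(T[2]-.005,T[2]+.045,.003):
    print(round(lo-T[2],3),((d<.025)&(C[...,2]>lo)&(C[...,2]<lo+.003)).sum(),end="; ")
```

```text
7.3 [ 0.514  -0.3225  0.1822] [-1.7998e+02 -2.0000e-02  7.7180e+01] [ 0.1 -0.7 -0.8] 0.04413677612339951
[ 0.5141 -0.3225  0.1824]
tip 206 [ 0.5308 -0.2579  0.0965] ((530.7767944335938, -258.02947998046875), 6.171438694000244)
post 206 ((530.7767944335938, -258.02947998046875), 6.171438694000244)
core_tip [322.4 120.3] 0.96 [ 0.5303 -0.2577  0.099 ]
core_foot [319.8 118.5] 0.7 [ 0.5283 -0.257   0.052 ]
-0.005 180; -0.002 191; 0.001 223; 0.004 185; 0.007 107; 0.01 183; 0.013 129; 0.016 403; 0.019 5689; 0.022 234; 0.025 124; 0.028 105; 0.031 125; 0.034 132; 0.037 409; 0.04 76; 0.043 15;
```

View pics/wr3.png

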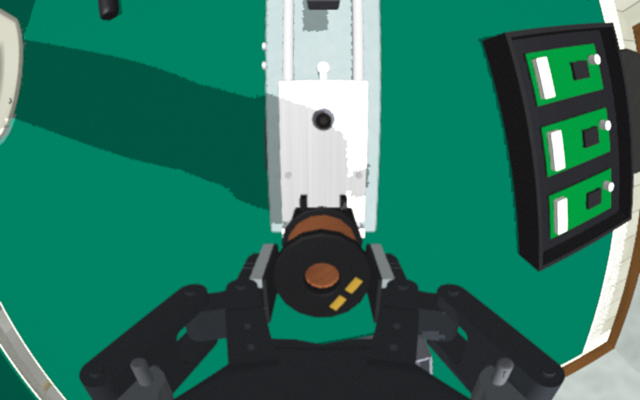

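The coil is held at (321,285), the core post shows at (322,120), and the handle is under the coil at (323,215). Next: the coil centre in the same picture.

Run:
```python
from h import *
for k in range(2):
    p=shot("wrist"); o=bot.get_obs(); C=cloud(p); T=o["ee_pos"]; d=np.hypot(C[...,0]-T[0],C[...,1]-T[1])
    m=((d<.027)&(C[...,2]>T[2]+.017)&(C[...,2]<T[2]+.023)).astype(np.uint8)
    n,l,s,c=cv2.connectedComponentsWithStats(m); i=1+np.argmax(s[1:,4]); Q=C[l==i]
    hull=cv2.convexHull((Q[:,:2]*1000).astype(np.float32)); 
    print("coil",len(Q),cv2.minEnclosingCircle(hull),cv2.fitEllipse(hull),Q[:,2].mean()-T[2],"T",T.round(4))
    A=np.c_[Q[:,:2]-Q[:,:2].mean(0),np.ones(len(Q))]; print("tilt",np.linalg.lstsq(A,Q[:,2],rcond=None)[0].round(3))
    m=(C[...,2]>.090)&(C[...,2]<.101)&(np.hypot(C[...,0]-.53,C[...,1]+.257)<.03); Q=C[m]; print(cv2.minEnclosingCircle((Q[:,:2]*1000).astype(np.float32)))
```

```text
coil 6222 ((514.5958251953125, -320.60955810546875), 26.06852149963379) ((514.5224609375, -322.04736328125), (45.419342041015625, 53.276798248291016), 73.3473129272461) 0.020786582412937682 T [ 0.5141 -0.3229  0.1826]
tilt [-0.001 -0.012  0.203]
((530.7701416015625, -258.0508728027344), 6.2347540855407715)
coil 6224 ((514.5206298828125, -320.9443359375), 26.11836051940918) ((514.2738037109375, -322.3370666503906), (45.39449691772461, 53.294898986816406), 74.44715881347656) 0.02083008827385871 T [ 0.514  -0.3231  0.1825]
tilt [-0.    -0.012  0.203]
((530.9458618164062, -257.86395263671875), 6.089902877807617)
```

Run:
```python
from h import *
p=shot("wrist"); o=bot.get_obs(); C=cloud(p); T=o["ee_pos"]; a=np.radians(77.1); D=np.array([np.cos(a),np.sin(a)]); N=np.array([-D[1],D[0]])
X=C[...,:2]-T[:2]; s=X@D; n=X@N
b=np.abs(C[...,2]-T[2]-.0207)<.003
for lo in range(-16,16,4):
    q=s[b&(n>lo/1e3)&(n<(lo+4)/1e3)&(abs(s)<.04)]; g=np.sort(q); print(lo+2,(g[[0,-1]]*1000).round(1),(np.mean(g[[0,-1]])*1000).round(1),"chord",round(2*np.sqrt(23**2-(lo+2)**2),1), [ (g[i]*1000).round(1) for i in np.where(np.diff(g)>.002)[0]],[ (g[i+1]*1000).round(1) for i in np.where(np.diff(g)>.002)[0]])
```

```text
-14 [-18.6  20.3] 0.8 chord 36.5 [] []
-10 [-21.  22.] 0.5 chord 41.4 [] []
-6 [-22.5  22.9] 0.2 chord 44.4 [np.float64(-2.9)] [np.float64(5.4)]
-2 [-22.5  23.8] 0.6 chord 45.8 [np.float64(-6.0)] [np.float64(8.2)]
2 [-22.3  23.4] 0.6 chord 45.8 [np.float64(-5.8)] [np.float64(7.5)]
6 [-21.4  22.8] 0.7 chord 44.4 [] []
10 [-19.1  22. ] 1.4 chord 41.4 [] []
14 [-16.9  18.7] 0.9 chord 36.5 [] []
```

Emit:
{"name": "play_rows", "arguments": {"targets": [{"grip":200,"linear":[0.8,3,0],"delta_rot":[0,0,0]},{"grip":200,"linear":[1.65,6.45,0],"delta_rot":[0,0,0]},{"grip":200,"linear":[1.65,6.45,-1.5],"delta_rot":[0,0,0]},{"grip":200,"linear":[1.65,6.45,-3.5],"delta_rot":[0,0,0]},{"grip":200,"linear":[1.65,6.45,-5],"delta_rot":[0,0,0]},{"grip":200,"linear":[1.65,6.45,-5.6],"delta_rot":[0,0,0]},{"grip":200,"linear":[1.65,6.45,-5.6],"delta_rot":[0,0,0]},{"grip":200,"linear":[1.65,6.45,-5.6],"delta_rot":[0,0,0]},{"grip":200,"linear":[1.65,6.45,-5.6],"delta_rot":[0,0,0]}]}}

```text
time: 8.5
ee_pos: [0.5307, -0.2597, 0.1273]
tcp_rot: [179.9, 0.0, 77.1]
wrist_force: [-0.8, 0.7, -1.8]
opening: 0.0438
grasp_force: 41.1
```

Run:
```python
from h import *
a=[]
for n,(r,c) in {"scene":((110,250),(150,330)),"side":((190,330),(250,430))}.items():
    p=shot(n); a.append(cv2.resize(p["color"][r[0]:r[1],c[0]:c[1]],(540,300 if 0 else 296),interpolation=cv2.INTER_CUBIC))
o=bot.get_obs(); print(o["time"],o["ee_pos"].round(4),o["wrist_force"].round(1))
cv2.imwrite("pics/chk2.png",np.vstack(a)[:,:,::-1])
```

```text
8.6 [ 0.5306 -0.2596  0.1271] [ 0.1 -0.1 -1.4]
```

View pics/chk2.png

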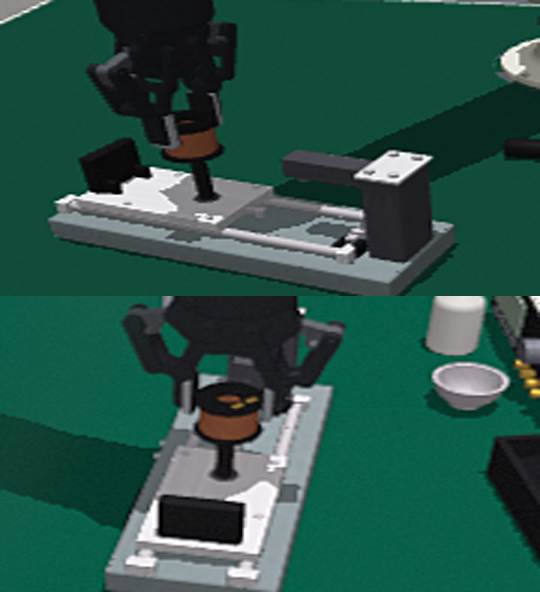

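The coil hangs right over the post tip in both views (scene 200,160; side 225,440). Lowering with force checks.

Emit:
{"name": "play_rows", "arguments": {"targets": [{"grip":200,"linear":[0,0.1,-0.6],"delta_rot":[0,0,0]},{"grip":200,"linear":[0,0.1,-1.1],"delta_rot":[0,0,0]},{"grip":200,"linear":[0,0.1,-1.5],"delta_rot":[0,0,0]},{"grip":200,"linear":[0,0.1,-1.8],"delta_rot":[0,0,0]},{"grip":200,"linear":[0,0.1,-1.8],"delta_rot":[0,0,0]}]}}

```text
time: 9.1
ee_pos: [0.53, -0.2582, 0.1076]
tcp_rot: [-179.9, -0.0, 77.1]
wrist_force: [-0.2, -1.3, -1.7]
opening: 0.0443
grasp_force: 41.1
```

Emit:
{"name": "play_rows", "arguments": {"targets": [{"grip":200,"linear":[0,0,-0.6],"delta_rot":[0,0,0]},{"grip":200,"linear":[0,0,-1.2],"delta_rot":[0,0,0]},{"grip":200,"linear":[0,0,-1.8],"delta_rot":[0,0,0]},{"grip":200,"linear":[0,0,-2.4],"delta_rot":[0,0,0]},{"grip":200,"linear":[0,0,-2.9],"delta_rot":[0,0,0]},{"grip":200,"linear":[0,0,-2.9],"delta_rot":[0,0,0]}]}}

```text
time: 9.7
ee_pos: [0.5299, -0.2581, 0.0783]
tcp_rot: [-179.9, -0.0, 77.1]
wrist_force: [0.3, -0.4, -1.8]
opening: 0.0438
grasp_force: 41.1
```

Free so far, with about 6 mm left.

Emit:
{"name": "play_rows", "arguments": {"targets": [{"grip":200,"linear":[0,0,-0.2],"delta_rot":[0,0,0]},{"grip":200,"linear":[0,0,-0.35],"delta_rot":[0,0,0]},{"grip":200,"linear":[0,0,-0.45],"delta_rot":[0,0,0]},{"grip":200,"linear":[0,0,-0.5],"delta_rot":[0,0,0]},{"grip":200,"linear":[0,0,-0.5],"delta_rot":[0,0,0]}]}}

```text
time: 10.2
ee_pos: [0.5303, -0.2583, 0.0743]
tcp_rot: [180.0, 0.0, 77.1]
wrist_force: [-1.1, -1.0, -1.3]
opening: 0.0439
grasp_force: 41.1
```

Emit:
{"name": "play_rows", "arguments": {"targets": [{"grip":200,"linear":[0,0,-0.1],"delta_rot":[0,0,0]},{"grip":200,"linear":[0,0,-0.2],"delta_rot":[0,0,0]},{"grip":200,"linear":[0,0,-0.2],"delta_rot":[0,0,0]}]}}

```text
time: 10.5
ee_pos: [0.5302, -0.2582, 0.0721]
tcp_rot: [-180.0, -0.0, 77.1]
wrist_force: [-0.1, -0.4, -0.5]
opening: 0.044
grasp_force: 41.1
```

Emit:
{"name": "play_rows", "arguments": {"targets": [{"grip":200,"linear":[0,0,-0.1],"delta_rot":[0,0,0]},{"grip":200,"linear":[0,0,-0.1],"delta_rot":[0,0,0]}]}}

```text
time: 10.7
ee_pos: [0.5303, -0.2582, 0.0711]
tcp_rot: [-180.0, -0.0, 77.1]
wrist_force: [-0.2, -0.4, -2.0]
opening: 0.0441
grasp_force: 41.1
```

Emit:
{"name": "play_rows", "arguments": {"targets": [{"grip":200,"linear":[0,0,-0.1],"delta_rot":[0,0,0]},{"grip":200,"linear":[0,0,-0.2],"delta_rot":[0,0,0]},{"grip":200,"linear":[0,0,-0.2],"delta_rot":[0,0,0]}]}}

```text
time: 11.0
ee_pos: [0.5304, -0.2584, 0.0706]
tcp_rot: [179.9, 0.0, 77.1]
wrist_force: [-3.4, 2.7, 8.5]
opening: 0.0442
grasp_force: 42.2
```

Contact: +8.5 N upward at the expected height, so it is seated. Letting go.

Emit:
{"name": "play_rows", "arguments": {"targets": [{"grip":120,"linear":[0,0,0.1],"delta_rot":[0,0,0]},{"grip":80,"linear":[0,0,0.1],"delta_rot":[0,0,0]},{"grip":0,"linear":[0,0,0.1],"delta_rot":[0,0,0]},{"grip":0,"linear":[0,0,0.1],"delta_rot":[0,0,0]},{"grip":0,"linear":[0,0,0.1],"delta_rot":[0,0,0]},{"grip":0,"linear":[0,0,0.1],"delta_rot":[0,0,0]}]}}

```text
time: 11.6
ee_pos: [0.5303, -0.2583, 0.0702]
tcp_rot: [-180.0, -0.0, 77.1]
wrist_force: [-0.6, 0.3, 0.2]
opening: 0.0854
grasp_force: 0.0
```

Emit:
{"name": "play_rows", "arguments": {"targets": [{"grip":0,"linear":[0,0,1],"delta_rot":[0,0,0]},{"grip":0,"linear":[0,0,3],"delta_rot":[0,0,0]},{"grip":0,"linear":[0,0,6.5],"delta_rot":[0,0,0]},{"grip":0,"linear":[0,0,10],"delta_rot":[0,0,0]},{"grip":0,"linear":[-1.5,-6.5,10],"delta_rot":[0,0,0]},{"grip":120,"linear":[-1.5,-6.5,10],"delta_rot":[0,0,0]},{"grip":255,"linear":[-1.5,-6.5,10],"delta_rot":[0,0,0]},{"grip":255,"linear":[-1.5,-6.5,10],"delta_rot":[0,0,0]}]}}

```text
time: 12.4
ee_pos: [0.515, -0.3232, 0.17]
tcp_rot: [-180.0, -0.0, 77.0]
wrist_force: [-0.6, -0.1, 0.7]
opening: 0.0438
grasp_force: 0.0
```

```bash
cat > car.py <<'E'
from h import *
import sys
p=shot("wrist"); o=bot.get_obs(); print(o["time"],o["ee_pos"].round(4),o["wrist_force"].round(1),o["opening"]); C=cloud(p); save(p,sys.argv[1])
a=np.radians(77.1); D=np.array([np.cos(a),np.sin(a)]); N=np.array([-D[1],D[0]])
X=C[...,:2]-np.array([.5307,-.258]); s=X@D; n=X@N; Z=C[...,2]
def st(nm,m):
    if m.sum()>5: print(nm,m.sum(),"s",np.percentile(s[m],[1,99]).round(4),"n",np.percentile(n[m],[1,99]).round(4),"z",np.percentile(Z[m],[5,50,95]).round(4))
w=np.abs(n)<.035
st("coil top",w&(Z>.085)&(Z<.0945)&(s>-.06)&(s<.16))
st("tip",w&(Z>.0955)&(Z<.102)&(s>-.06)&(s<.16))
st("handle",w&(Z>.094)&(Z<.1)&(s>-.13)&(s<-.06))
st("plate",(np.abs(n)<.05)&(Z>.05)&(Z<.054)&(s>-.13)&(s<.16))
st("base",(np.abs(n)<.065)&(Z>.028)&(Z<.032)&(s>-.2)&(s<.3))
E
python3 car.py wr4.png
```

```text
12.45 [ 0.5152 -0.3227  0.17  ] [ 0.3 -0.  -0.5] 0.03617218670059456
coil top 2810 s [-0.0214  0.0209] n [-0.0217  0.0206] z [0.0903 0.0917 0.093 ]
tip 149 s [-0.0047  0.0048] n [-0.0047  0.0043] z [0.0957 0.0976 0.0993]
handle 939 s [-0.0893 -0.079 ] n [-0.0262  0.0254] z [0.0947 0.0965 0.0977]
plate 9031 s [-0.0897  0.0338] n [-0.0386  0.0381] z [0.0506 0.0518 0.053 ]
base 11128 s [-0.1083  0.1121] n [-0.0541  0.0537] z [0.0285 0.0297 0.031 ]
```

View pics/wr4.png

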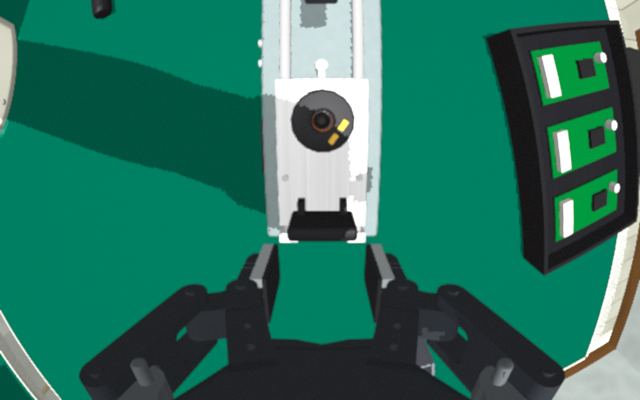

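Coil seated: top at 0.092 m, as required, centred on the post at (322,121). Handle at (322,222) with its rear face 91 mm behind the post. Closing the fingers and going down behind the handle.

Emit:
{"name": "play_rows", "arguments": {"targets": [{"grip":255,"linear":[-1.1,-4.9,0],"delta_rot":[0,0,0]},{"grip":255,"linear":[-1.1,-4.9,0],"delta_rot":[0,0,0]},{"grip":255,"linear":[-1.1,-4.9,0],"delta_rot":[0,0,0]},{"grip":255,"linear":[-1.1,-4.9,-4],"delta_rot":[0,0,0]},{"grip":255,"linear":[-1.1,-4.9,-8],"delta_rot":[0,0,0]},{"grip":255,"linear":[-1.1,-4.9,-10.3],"delta_rot":[0,0,0]},{"grip":255,"linear":[-1.1,-4.9,-10.3],"delta_rot":[0,0,0]},{"grip":255,"linear":[-1.1,-4.9,-10.3],"delta_rot":[0,0,0]}]}}

```text
time: 13.25
ee_pos: [0.5048, -0.3713, 0.0681]
tcp_rot: [180.0, -0.0, 77.2]
wrist_force: [0.2, 0.7, -0.0]
opening: 0.0
grasp_force: 0.0
```

```bash
python3 car.py wr5.png
```

```text
13.3 [ 0.5052 -0.3719  0.0692] [ 0.4 -0.3 -0.2] 6.841124730358715e-05
coil top 5331 s [-0.0225  0.0023] n [-0.0221  0.0207] z [0.0899 0.0917 0.0931]
tip 278 s [-0.0056  0.0001] n [-0.0046  0.0049] z [0.0956 0.0971 0.0991]
handle 3972 s [-0.1094 -0.079 ] n [-0.026   0.0251] z [0.0947 0.0965 0.0979]
plate 20570 s [-0.0873  0.0149] n [-0.0384  0.0379] z [0.0507 0.0518 0.0529]
base 7203 s [-0.1119  0.0267] n [-0.0543  0.0538] z [0.0286 0.0297 0.0308]
```

Emit:
{"name": "play_rows", "arguments": {"targets": [{"grip":255,"linear":[0.22,0.98,0],"delta_rot":[0,0,0]},{"grip":255,"linear":[0.36,1.56,0],"delta_rot":[0,0,0]},{"grip":255,"linear":[0.56,2.44,0],"delta_rot":[0,0,0]},{"grip":255,"linear":[0.78,3.41,0],"delta_rot":[0,0,0]},{"grip":255,"linear":[1.0,4.39,0],"delta_rot":[0,0,0]},{"grip":255,"linear":[1.23,5.36,0],"delta_rot":[0,0,0]},{"grip":255,"linear":[1.45,6.34,0],"delta_rot":[0,0,0]},{"grip":255,"linear":[1.67,7.31,0],"delta_rot":[0,0,0]},{"grip":255,"linear":[1.85,8.1,0],"delta_rot":[0,0,0]},{"grip":255,"linear":[2.0,8.78,0],"delta_rot":[0,0,0]}]}}

```text
time: 14.3
ee_pos: [0.5245, -0.2837, 0.0672]
tcp_rot: [-180.0, -0.0, 77.1]
wrist_force: [0.6, -2.0, 0.8]
opening: -0.0001
grasp_force: 0.9
```

```bash
python3 car.py wr6.png
```

```text
14.35 [ 0.5246 -0.2828  0.0672] [0.3 0.  0.9] 0.00015147027505845102
coil top 9278 s [-0.0196  0.0891] n [-0.0226  0.0222] z [0.088  0.0917 0.0934]
tip 3603 s [-0.0195  0.0786] n [-0.0251  0.0248] z [0.0957 0.0967 0.099 ]
plate 21523 s [-0.0131  0.106 ] n [-0.0381  0.0383] z [0.0507 0.0518 0.0529]
base 9911 s [-0.1023  0.1157] n [-0.054  0.054] z [0.0286 0.0297 0.0308]
```

Emit:
{"name": "play_rows", "arguments": {"targets": [{"grip":255,"linear":[0.09,0.39,0],"delta_rot":[0,0,0]},{"grip":255,"linear":[0.18,0.78,0],"delta_rot":[0,0,0]},{"grip":255,"linear":[0.25,1.07,0],"delta_rot":[0,0,0]},{"grip":255,"linear":[0.29,1.27,0],"delta_rot":[0,0,0]},{"grip":255,"linear":[0.29,1.27,0],"delta_rot":[0,0,0]}]}}

```text
time: 14.85
ee_pos: [0.5269, -0.2727, 0.0671]
tcp_rot: [-180.0, 0.1, 77.1]
wrist_force: [-1.6, -5.7, 0.2]
opening: 0.0
grasp_force: 3.2
```

Now on the rollers (6 N). Continuing in small steps.

Emit:
{"name": "play_rows", "arguments": {"targets": [{"grip":255,"linear":[0.05,0.2,0],"delta_rot":[0,0,0]},{"grip":255,"linear":[0.09,0.39,0],"delta_rot":[0,0,0]},{"grip":255,"linear":[0.09,0.39,0],"delta_rot":[0,0,0]}]}}

```text
time: 15.15
ee_pos: [0.5281, -0.2675, 0.0671]
tcp_rot: [-180.0, -0.0, 77.1]
wrist_force: [-0.1, -0.3, -0.4]
opening: 0.0002
grasp_force: 0.0
```

Emit:
{"name": "play_rows", "arguments": {"targets": [{"grip":255,"linear":[0.05,0.2,0],"delta_rot":[0,0,0]},{"grip":255,"linear":[0.07,0.3,0],"delta_rot":[0,0,0]},{"grip":255,"linear":[0.07,0.3,0],"delta_rot":[0,0,0]}]}}

```text
time: 15.45
ee_pos: [0.5288, -0.2649, 0.0672]
tcp_rot: [-180.0, 0.0, 77.1]
wrist_force: [-0.3, -2.0, -2.3]
opening: 0.0003
grasp_force: 1.1
```

Emit:
{"name": "play_rows", "arguments": {"targets": [{"grip":255,"linear":[0.03,0.12,0],"delta_rot":[0,0,0]},{"grip":255,"linear":[0.03,0.12,0],"delta_rot":[0,0,0]}]}}

```text
time: 15.65
ee_pos: [0.5288, -0.2649, 0.0673]
tcp_rot: [-180.0, 0.1, 77.1]
wrist_force: [-1.8, -7.1, -1.8]
opening: 0.0001
grasp_force: 4.4
```

Firm stop: the TCP didn't move and force rose to 7 N after the snap. Backing off, rising and checking.

Emit:
{"name": "play_rows", "arguments": {"targets": [{"grip":255,"linear":[-0.3,-1.5,0],"delta_rot":[0,0,0]},{"grip":255,"linear":[-0.8,-4,0],"delta_rot":[0,0,0]},{"grip":255,"linear":[-1,-4.5,3],"delta_rot":[0,0,0]},{"grip":255,"linear":[-1,-4.5,7],"delta_rot":[0,0,0]},{"grip":255,"linear":[-1,-4.5,11],"delta_rot":[0,0,0]},{"grip":255,"linear":[-1,-4.5,11],"delta_rot":[0,0,0]}]}}

```text
time: 16.25
ee_pos: [0.5206, -0.3102, 0.1835]
tcp_rot: [179.5, 0.1, 77.1]
wrist_force: [0.4, -0.2, 0.4]
opening: 0.0001
grasp_force: 0.0
```

```bash
sed -i 's/s<-.06)/s<.03)/' car.py; python3 car.py wr7.png
python3 - <<'E'
from h import *
a=[]
for n,(r,c) in {"scene":((150,260),(150,330)),"side":((180,340),(240,420))}.items():
    p=shot(n); a.append(cv2.resize(p["color"][r[0]:r[1],c[0]:c[1]],(400,int(400*(r[1]-r[0])/180)),interpolation=cv2.INTER_CUBIC))
cv2.imwrite("pics/fin.png",np.vstack(a)[:,:,::-1])
E
```

```text
16.3 [ 0.5202 -0.3098  0.1805] [ 0.4  0.6 -0.7] 6.698171783825322e-05
coil top 1385 s [0.0038 0.1075] n [-0.0226  0.0215] z [0.0899 0.0917 0.0937]
tip 915 s [0.0046 0.0151] n [-0.0253  0.0255] z [0.0957 0.0966 0.0978]
handle 1098 s [0.0038 0.0152] n [-0.026   0.0256] z [0.0945 0.0964 0.0977]
plate 7792 s [0.0009 0.1221] n [-0.0381  0.0384] z [0.0506 0.0518 0.053 ]
base 12651 s [-0.111   0.1277] n [-0.0539  0.0536] z [0.0286 0.0297 0.0309]
```

View pics/fin.png

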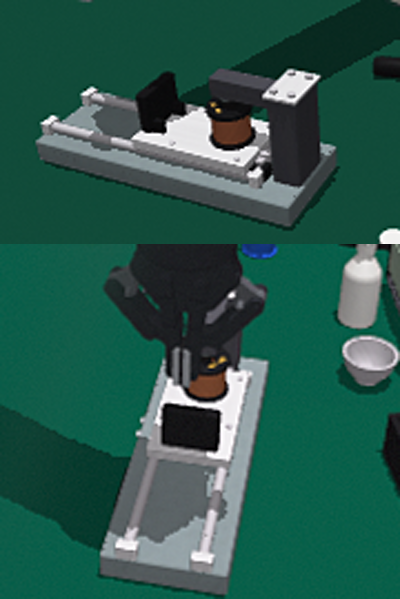

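The coil sits under the yoke arm (230,120). After backing off, the handle is exactly where it met the stop (rear face s = 0.0038), so the catch holds.

```bash
python3 -c "
from workcell import bot
print(bot.job_done())"
```

```text
the job is handed in; nothing more can be done
None
```

The tall coil is seated on the core post, the carriage is snapped fully home under the yoke, and I did not touch the two short coils; handed in at about 16 s.

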